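# Press the glued van roofs

## Robot

A 7-joint arm with a two-finger parallel gripper is mounted at the origin on the work surface. World frame = base frame: x ahead of the robot, y to its left, z up, the work surface at z = 0. Lengths are in m, angles in rad, forces in N, time in s.
With the tool pointing down it reaches from about 0.425 to 0.825 m from the base axis. Payload 3.6 kg.
Tool frame: the origin (TCP) lies between the finger pads; the fingertips stand 25 mm ahead of it and the grasp point (between the pads) lies 6 mm ahead of it; z points along the fingers, y is the line along which they close (so a half turn about z gives the same grasp; the last joint's range is limited). The gripper opens to 93 mm and grips with 3 to 60 N. Pads are 15 mm wide; open, the fingers measure 128 mm over their backs; the gripper's body (75 mm by 188 mm) begins 65 mm behind the grasp point.
Start: joints at [-0.026, 0.615, -0.013, 1.423, 0.008, 1.103, -0.04], TCP at [0.65, 0, 0.244] pointing down, gripper open.
Joint ranges: [-3.12, 3.12], [-0.3, 2.06], [-1.34, 1.32], [0.26, 2.42], [-1.36, 4.5], [0.01, 1.98], [-2.84, 2.84]. Speed limits (rad/s): [2.79, 2.79, 3.14, 3.14, 3.14, 3.14, 3.14].

## Interface

Orientations are given as a unit quaternion [x, y, z, w].
In Python, from station import arm gives the robot as it stands.
- The arm moves only by the tool jog_arm, never from a script. Its argument "targets" is a list of rows, each a list of 7 numbers: the turn, a rotation vector about the tool's x, y, z in degrees, then the shift along the tool's x, y, z in mm, then the closure, from -1 (fully open) to 1 (shut). In form: [[ax, ay, az, x, y, z, fingers], ...]. A call has 1 to 20 rows; each row shifts and turns the commanded pose from where the row before left it, along the tool's axes as they then stand; what a row does not reach is not made up. A row lasts 1/12 s, in which the tool goes at most 41.7 mm and 7.16 degrees, less where a joint would pass 70% of its speed; a pose out of reach is approached as far as the arm can. A call is refused whole if a number of a shift passes 41.7 or a number of a turn 7.16, either way. A call with a gripper value outside its range is refused whole. The fingers move at their own pace and stop on an object; the grip force is fixed at half the most. Time passes only in rows, so rows that do not move let the fingers close. It gives the time, the measured TCP pose, the force, the opening and the grip force at its end, in the units of the state.
- arm.get_obs(): the state, without advancing time (a new reading comes with each control period).
- arm.grab_frame(name): name is "scene" or "side" or "wrist"; returns a dict with "frame" (384x512x3 uint8, red, green, blue), "mtx" (3x3 intrinsics, pixels), "rvec" (rotation vector, rad) and "tvec" (3), from world to camera coordinates, as OpenCV has them; the wrist camera has in their place "hand_eye" (4x4, takes a point from camera to tool coordinates, whose origin is the TCP and whose axes are the flange's). Camera axes: x right, y down, z forward; pixel columns grow to the right and rows downward; lengths in m; the calibration is good to about 2 mm. A picture is of the moment at which its call begins: read the wrist's pose just before it. There is no depth.
- arm.job_done(): hands the job in; it is judged then, once.
The state is a dict: "t": time; "joint_positions": joint angles; "joint_vel": joint speeds; "joint_torque": joint torques, N m; "tcp_pos": TCP position; "tool_rot": TCP orientation; "wrist_force": force on the tool from outside, world axes, zero at the start; "wrist_torque": the same for the moment, N m; "grip_width": finger opening in m; "grasp_force": force on a finger pad.
Only numpy, scipy, OpenCV 4.12 (cv2) and the standard library are available. Lean on these libraries where they do the work, as an engineer would, in place of code of your own. Each camera call takes 0.05 s, during which the arm holds its last target. There are 200 camera calls.

## Task

The roofs of the model vans have just been glued on. Stand every covered van on its wheels in a lane of the roof press, slide the squaring fence fully home so the vans are up against the end stop, swing the clamp arm over centre down onto the roofs and let it hold them, then swing it back until it stands open. Finally put all the vans on their wheels in the white tray and leave the other things on the desk alone.

Things in the scene. Friction and masses are not known exactly. Their poses are not given: they have to be found in the camera images.
- van_a: One of two or three alike covered model vans (absent: None): 110 mm long along its x (112 over the roof), 32 mm wide along y, 52 mm tall, 85 to 170 g, ballasted floor, flat sides up to 47 mm, shallow roof. Lane, tray place and which end leads do not matter. Origin: centre of the underside (wheel level), z up.
- van_b: One of two or three alike covered model vans (absent: None): 110 mm long along its x (112 over the roof), 32 mm wide along y, 52 mm tall, 85 to 170 g, ballasted floor, flat sides up to 47 mm, shallow roof. Lane, tray place and which end leads do not matter. Origin: centre of the underside (wheel level), z up.
- van_c: One of two or three alike covered model vans (absent: None): 110 mm long along its x (112 over the roof), 32 mm wide along y, 52 mm tall, 85 to 170 g, ballasted floor, flat sides up to 47 mm, shallow roof. Lane, tray place and which end leads do not matter. Origin: centre of the underside (wheel level), z up.
- press: Fixed roof press, wooden base 185 (x) x 190 (y) x 12 mm. Three lanes along its x, 66 mm apart, each 39 mm wide between 6 mm thick rails 10 mm above the lane floor (x -50 to +50 mm). End stop across all lanes: face at x +56 mm, 20 mm above the lane floor; clamp hinge behind it; fence slides in from -x. Origin: centre of the lanes, at desk level; x from fence to hinge, z up.
- lane0 (a point): Where the underside centre of a van pushed up against the end stop comes to be, on the floor of the +y lane (12 mm above the desk); the van's length lies along the press's x. A van may be set down 8 mm towards -x of it; the fence then pushes it home.
- lane1 (a point): Where the underside centre of a van pushed up against the end stop comes to be, on the floor of the middle lane (12 mm above the desk); the van's length lies along the press's x. A van may be set down 8 mm towards -x of it; the fence then pushes it home.
- lane2 (a point): Where the underside centre of a van pushed up against the end stop comes to be, on the floor of the -y lane (12 mm above the desk); the van's length lies along the press's x. A van may be set down 8 mm towards -x of it; the fence then pushes it home.
- clamp (a joint): Clamp arm: 0 = down (roofs stop its 176 mm wide rubber-faced cross bar at about 0.02), 1.4 = standing open at its stop. An over-centre spring drives it down below about 0.75 and open above, up to 0.7 N m (5 N at the grip) plus its weight. It turns about the line through clamp_hinge along the press's y; opening carries the grip up and towards the press's +x.
- clamp_grip (a point): Centre of the clamp arm's black barrel grip, 30 mm across, 32 mm long along the press's y, flat ends, on the press's middle line. Arm down: 125 mm from the hinge towards the press's -x and 50 mm above it (116 mm above the desk); it travels on a 135 mm arc about the hinge. Pinched from above on its flat ends it turns between the fingers.
- clamp_hinge (a point): Hinge axis of the clamp arm, 95 mm along the press's +x from its origin, 66 mm above the desk.
- fence (a joint): Travel of the squaring fence: 0 = drawn back, 0.035 m = home against its end stop; it slides along the press's +x, friction about 2 N, and stays where it is left. The fence is a 170 mm wide bar, 36 mm above the desk at its top; its face stands at press x = -92 mm + travel.
- fence_grip (a point): Point on the fence's upright black round grip, 20 mm across, 45 mm long, its top 70 mm above the desk, 17 mm above this point; 37 mm behind the fence's face on the press's middle line. Moves with the fence.
- tray: Fixed white tray for finished vans, 250 (x) x 150 (y) mm outside, walls 5 mm thick and 16 mm tall, floor 5 mm above the desk. Three vans fit side by side 75 mm apart along the tray's x, their length along its y. Origin: centre of its underside.
- open_wagon: Open-topped model wagon without a roof, 110 x 34 x 36 mm; a bystander, leave it alone. Origin: centre of its underside.
- glue_jar: Closed glue jar, 56 mm across, 75 mm tall; a bystander. Origin: centre of its underside.
- screwdriver: Screwdriver lying flat, 170 mm long; a bystander.
There are look-alikes about, which are no part of the job. Leave any blue or red look-alike of the van_a alone.

How it is judged:
By the outcome, as a careful person would: the job done as asked, in the order asked, and still so for the second after the job is handed in, with the robot touching nothing.
Of van_a, van_b, van_c only 2 to 3 are there at a start; the rules pass over those that are not, and their reading is None.
At some moment in a run one of van_a, van_b, van_c may be knocked a few centimetres aside while the robot is not near it.
It also fails if it takes over 210 s, if anything falls off the work surface, if the arm or the gripper's body presses on something with over 40 N, if the wrist force passes 120 N, or if a joint passes its speed limit or range.

## Working session

There is one attempt and no reset: what is moved stays moved. The work goes in short steps, Python scripts to look and compute and a tool call to move; the robot and the scene stay as the last step left them, time stands still between calls to the robot, and variables do not carry over. Pictures are saved under pics/ and viewed, at most 14 in all, crops included, and the job is handed in when it is done.

Besides the shell and the picture viewer there is one more tool, called in YAML: its name, and indented under it one key for each argument. jog_arm: Moves the arm, as the interface text tells. Its arguments: {"type":"object","properties":{"targets":{"type":"array","items":{"type":"array","items":{"type":"number"}}}},"required":["targets"]}

```bash
mkdir -p pics; cat > h.py <<'E'
import numpy as np, cv2
from station import arm
from scipy.spatial.transform import Rotation as R
def grab(name,fn):
    o=arm.get_obs(); f=arm.grab_frame(name)
    cv2.imwrite('pics/'+fn+'.png',f['frame'][:,:,::-1])
    if name=='wrist':
        T=np.eye(4);T[:3,:3]=R.from_quat(o['tool_rot']).as_matrix();T[:3,3]=o['tcp_pos']
        W=T@np.array(f['hand_eye']); Rc=W[:3,:3]; c=W[:3,3]
    else:
        Rm=cv2.Rodrigues(np.array(f['rvec'],float))[0]; Rc=Rm.T; c=-Rm.T@np.array(f['tvec']).ravel()
    np.savez('pics/'+fn+'.npz',K=f['mtx'],R=Rc,c=c)
def ray(fn,u,v,z):
    d=np.load('pics/'+fn+'.npz'); r=d['R']@np.linalg.inv(d['K'])@np.array([u,v,1.]); c=d['c']
    return (c+r*(z-c[2])/r[2]).round(4)
def proj(fn,P):
    d=np.load('pics/'+fn+'.npz'); p=d['K']@(d['R'].T@(np.array(P)-d['c'])); return (p[:2]/p[2]).round(1)
def big(fn,s=1.56,crop=None):
    im=cv2.imread('pics/'+fn+'.png')
    if crop: im=im[crop[1]:crop[3],crop[0]:crop[2]]
    cv2.imwrite('pics/'+fn+'_b.png',cv2.resize(im,None,fx=s,fy=s,interpolation=cv2.INTER_CUBIC))
E
python3 - <<'E'
from h import *
for n in ['scene','side','wrist']: grab(n,n+'0'); big(n+'0')
for n in ['scene0','side0','wrist0']: print(np.load('pics/'+n+'.npz')['c'])
print(arm.get_obs())
E
```

```text
[1.36733647 0.00881354 1.1996216 ]
[ 0.16189914 -1.00124911  0.99279271]
[0.64964301 0.06690879 0.38352513]
{'t': 0.15, 'joint_positions': array([-0.02651811,  0.61566973, -0.01262662,  1.42449912,  0.00811879,
        1.10338937, -0.0403895 ]), 'joint_vel': array([ 1.10354894e-03, -1.60369695e-03,  3.94037633e-05, -5.05512473e-03,
       -2.84826787e-03,  1.23471634e-03, -4.91568934e-04]), 'joint_torque': array([ 1.13936116e-03, -4.59350109e+01,  2.09416850e-01, -1.65943640e+01,
       -6.11101720e-02,  1.81601685e-02,  1.63591380e-04]), 'tcp_pos': array([6.49458466e-01, 2.80611915e-05, 2.42775463e-01]), 'tool_rot': array([ 7.07067886e-01,  7.07145026e-01, -6.86443905e-04, -6.67658263e-04]), 'wrist_force': array([0.61153323, 0.09616608, 0.50827219]), 'wrist_torque': array([-0.01641274, -0.04322797,  0.01094653]), 'grasp_force': 0.0, 'grip_width': 0.09299678191218261}
```

View pics/scene0_b.png

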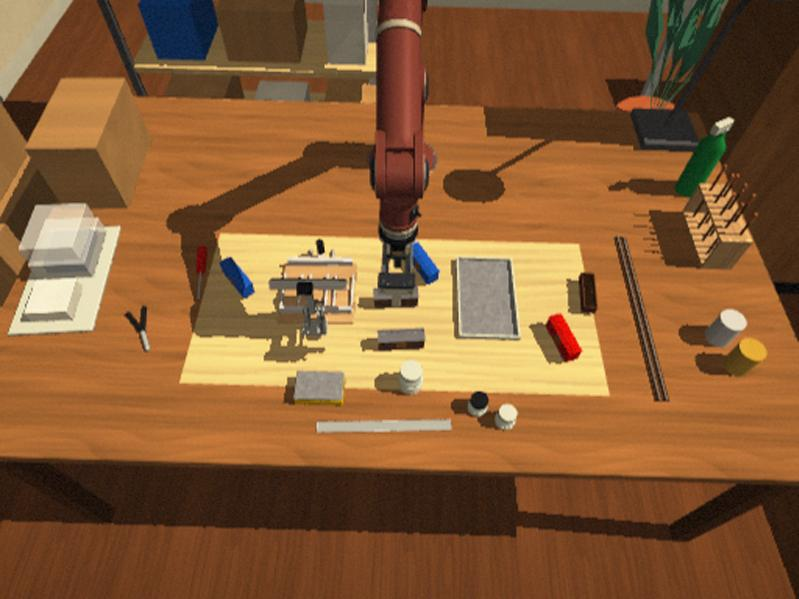

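View pics/side0_b.png

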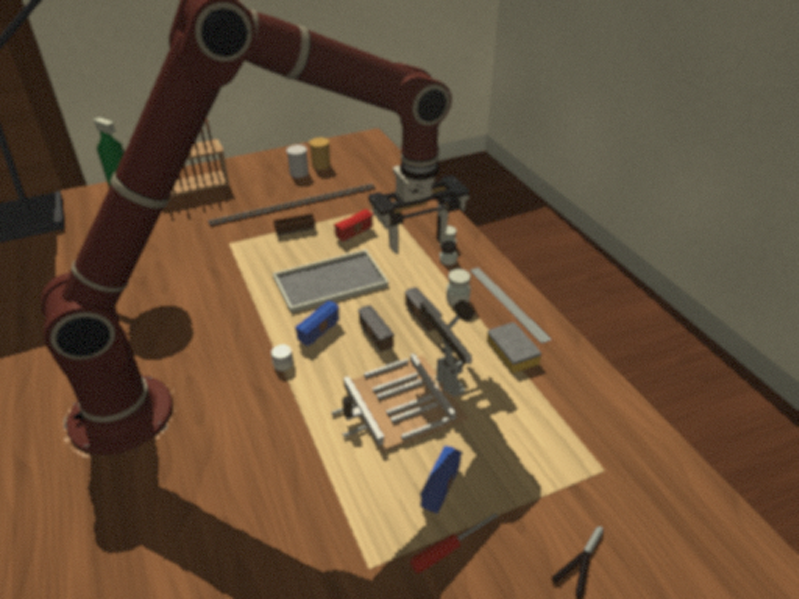

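The scene view shows two grey/brown vans, at about (395,298) and (400,340), and the press at (315,285). The tray is at (487,298). The look-alikes are blue at (237,277) and (425,262), and red at (563,337). The dark wagon at (587,292) is the open one.

View pics/wrist0_b.png

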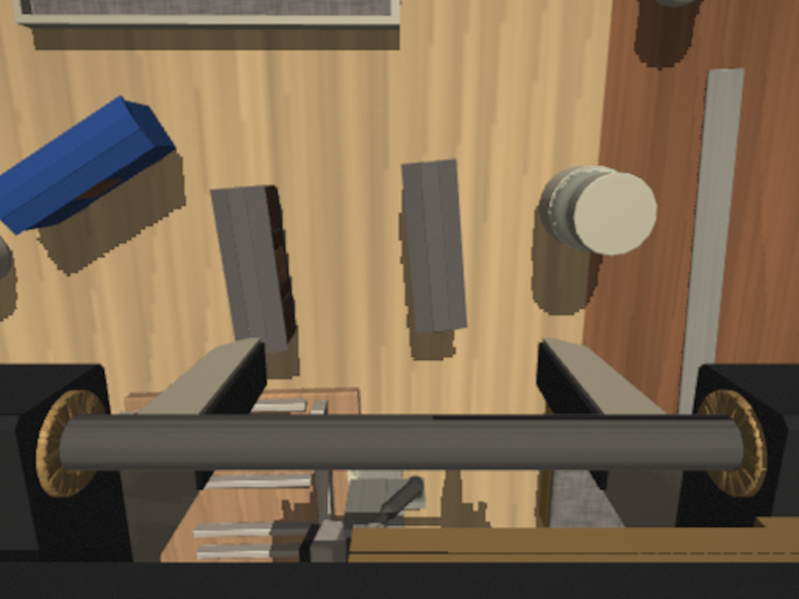

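```bash
python3 - <<'E'
from h import *
big('scene0',4,(165,140,345,270))
E
```

```text
(no output)
```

View pics/scene0_b.png

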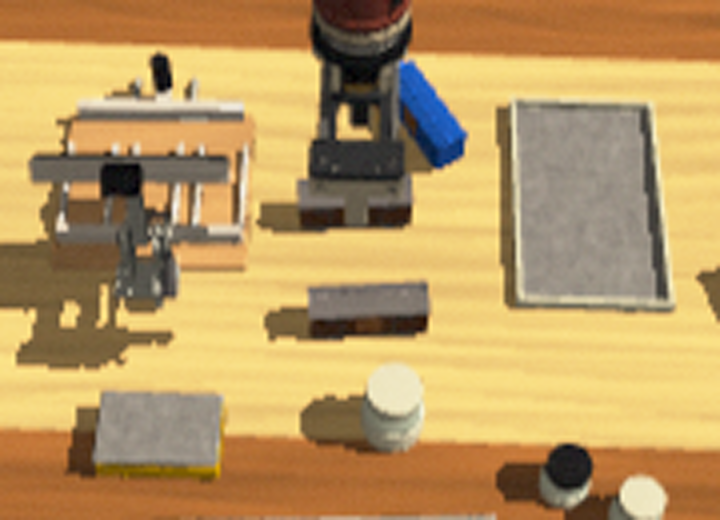

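```bash
python3 - <<'E'
from h import *
w=lambda u,v,z: ray('wrist0',u/1.5625,v/1.5625,z)
s=lambda u,v,z: ray('scene0',u/4+165,v/4+140,z)
for n,P in dict(v1=[(212,190),(266,186),(288,350),(235,352)],v2=[(402,163),(456,160),(467,326),(413,332)]).items():
    p=np.array([w(*q,.049) for q in P]); print(n,p.mean(0),p.tolist())
print('v in scene',[s(*q,.049).tolist() for q in [(300,180),(410,180),(308,287),(428,284),(428,310)]])
print('tray',[s(*q,.016).tolist() for q in [(511,100),(652,102),(672,303),(515,303)]])
print('traywr',[w(*q,.016).tolist() for q in [(20,20),(397,20)]])
print('press s',[s(*q,.0).tolist() for q in [(52,268),(245,268)]],[s(*q,.012).tolist() for q in [(68,118),(255,118)]])
print('press w',[w(*q,.012).tolist() for q in [(127,397),(360,388)]])
print('fencegrip',s(160,60,.07),'fencebar ends',s(80,102,.036),s(242,105,.036))
for z in (.12,.15,.18,.2,.21): print('cg',z,s(120,180,z))
print('stop ends top .032',s(57,232,.032),s(244,232,.032))
E
```

```text
v1 [ 0.5496 -0.0039  0.049 ] [[0.5288, 0.0498, 0.049], [0.5633, 0.0523, 0.049], [0.5714, -0.0581, 0.049], [0.5349, -0.0596, 0.049]]
v2 [0.671025 0.0123   0.049   ] [[0.6496, 0.0665, 0.049], [0.6835, 0.0684, 0.049], [0.6938, -0.0407, 0.049], [0.6572, -0.045, 0.049]]
v in scene [[0.5383, -0.0572, 0.049], [0.5341, 0.0503, 0.049], [0.6604, -0.0434, 0.049], [0.653, 0.0681, 0.049], [0.6811, 0.0681, 0.049]]
tray [[0.4027, 0.1565, 0.016], [0.3995, 0.3046, 0.016], [0.6452, 0.3023, 0.016], [0.6507, 0.1525, 0.016]]
traywr [[0.402, 0.1563, 0.016], [0.6463, 0.1563, 0.016]]
press s [[0.6178, -0.2957, 0.0], [0.6108, -0.1081, -0.0]] [[0.4417, -0.3035, 0.012], [0.434, -0.1101, 0.012]]
press w [[0.4349, -0.111, 0.012], [0.6171, -0.1032, 0.012]]
fencegrip [ 0.4086 -0.2059  0.07  ] fencebar ends [ 0.4391 -0.288   0.036 ] [ 0.4365 -0.1222  0.036 ]
cg 0.12 [ 0.5957 -0.2175  0.12  ]
cg 0.15 [ 0.6172 -0.2112  0.15  ]
cg 0.18 [ 0.6386 -0.2049  0.18  ]
cg 0.2 [ 0.6529 -0.2007  0.2   ]
cg 0.21 [ 0.66   -0.1986  0.21  ]
stop ends top .032 [ 0.5967 -0.2889  0.032 ] [ 0.59  -0.109  0.032]
```

jog_arm:
  targets:
    - [0,0,0,-30,-11,-8,-1]
    - [0,0,0,-30,-11,-8,-1]
    - [0,0,0,-30,-11,-8,-1]
    - [0,0,0,-30,-11,-8,-1]
    - [0,0,0,-30,-11,-8,-1]
    - [0,0,0,-30,-11,-8,-1]
    - [0,0,0,-30,-11,-8,-1]
    - [0,0,0,-30,-11,-8,-1]
    - [0,0,0,-30,-11,-8,-1]
    - [0,0,0,-30,-11,-8,-1]
    - [0,0,0,0,0,0,-1]
    - [0,0,0,0,0,0,-1]
    - [0,0,0,0,0,0,-1]

```text
t: 1.23
tcp_pos: [0.5401, -0.299, 0.3232]
tool_rot: [0.707, 0.707, 0.0, -0.001]
wrist_force: [0.4, -0.1, 1.0]
grip_width: 0.0931
grasp_force: 0.0
```

```bash
python3 - <<'E'
from h import *
grab('wrist','wrist1'); big('wrist1'); print(arm.get_obs()['tcp_pos'])
grab('scene','scene1'); big('scene1',4,(165,140,345,270))
E
```

```text
[ 0.54053334 -0.29812927  0.32301314]
```

View pics/wrist1_b.png

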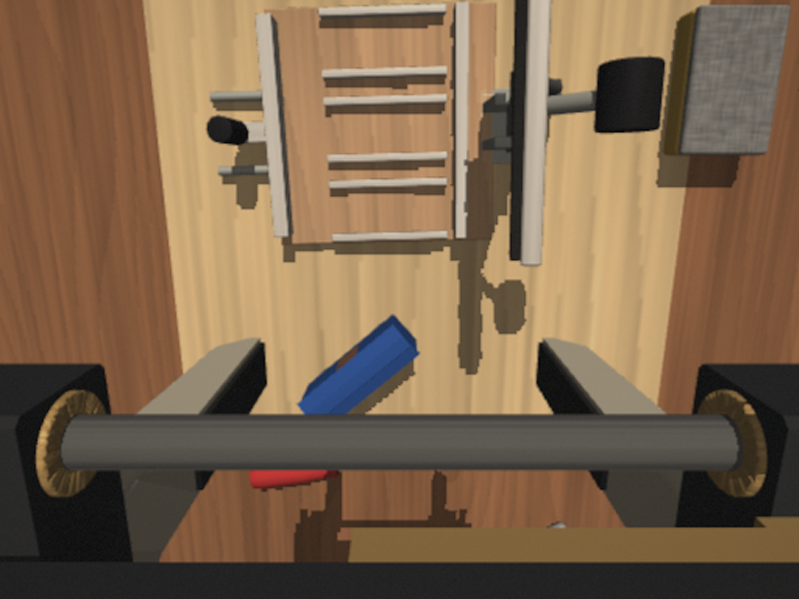

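The wrist view shows the press open. The stop's face edge runs from (456,5) to (457,237), the rails start at (320–333, …), the fence grip top is at (219,128), and the clamp grip is at (630,95).

```bash
python3 - <<'E'
from h import *
w=lambda u,v,z: ray('wrist1',u/1.5625,v/1.5625,z)
print('stop',w(455.5,4,.032),w(456,237,.032)); 
print('fence face',w(271,14,.036),w(288,236,.036))
rails=[((320,8),(445,5)),((320,15),(445,12)),((322,69),(446,66)),((322,76),(446,73)),((324,97),(446,94)),((324,104),(446,101)),((328,155),(446,152)),((328,162),(446,158)),((330,181),(446,178)),((330,188),(446,184)),((332,234),(446,231)),((332,241),(446,237))]
for a,b in rails: print(w(*a,.022),w(*b,.022))
print('fg',w(219,128,.07))
for z in (.19,.2,.21): print('cg',w(630,95,z),w(597,95,z),w(665,95,z),w(630,58,z),w(630,132,z))
E
```

```text
stop [ 0.5813 -0.1153  0.032 ] [ 0.5863 -0.2924  0.032 ]
fence face [ 0.4422 -0.1234  0.036 ] [ 0.4463 -0.2911  0.036 ]
[ 0.4772 -0.1156  0.022 ] [ 0.5741 -0.1134  0.022 ]
[ 0.477  -0.1205  0.022 ] [ 0.5742 -0.1183  0.022 ]
[ 0.4772 -0.1596  0.022 ] [ 0.5758 -0.1573  0.022 ]
[ 0.477  -0.1648  0.022 ] [ 0.576  -0.1625  0.022 ]
[ 0.478  -0.1806  0.022 ] [ 0.5763 -0.1782  0.022 ]
[ 0.4778 -0.1859  0.022 ] [ 0.5764 -0.1835  0.022 ]
[ 0.4798 -0.2258  0.022 ] [ 0.5773 -0.2233  0.022 ]
[ 0.4796 -0.2314  0.022 ] [ 0.5774 -0.2281  0.022 ]
[ 0.4807 -0.2468  0.022 ] [ 0.5777 -0.2443  0.022 ]
[ 0.4805 -0.2526  0.022 ] [ 0.5778 -0.2492  0.022 ]
[ 0.481  -0.2913  0.022 ] [ 0.5787 -0.2886  0.022 ]
[ 0.4808 -0.2973  0.022 ] [ 0.5788 -0.2938  0.022 ]
fg [ 0.4076 -0.2076  0.07  ]
cg [ 0.6545 -0.1992  0.19  ] [ 0.638  -0.1992  0.19  ] [ 0.672  -0.1991  0.19  ] [ 0.6526 -0.182   0.19  ] [ 0.6564 -0.2168  0.19  ]
cg [ 0.6503 -0.2004  0.2   ] [ 0.6344 -0.2004  0.2   ] [ 0.6671 -0.2003  0.2   ] [ 0.6485 -0.1839  0.2   ] [ 0.6521 -0.2174  0.2   ]
cg [ 0.6461 -0.2016  0.21  ] [ 0.6308 -0.2016  0.21  ] [ 0.6623 -0.2016  0.21  ] [ 0.6444 -0.1857  0.21  ] [ 0.6479 -0.218   0.21  ]
```

View pics/scene1_b.png

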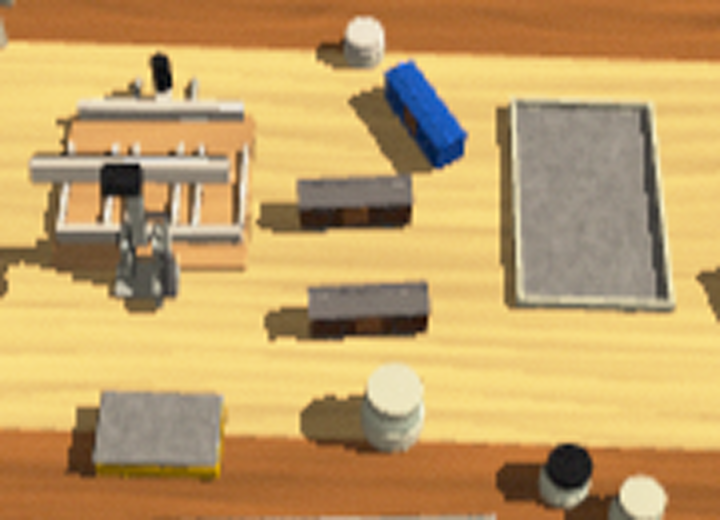

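Both vans are upright on the desk at (355,195) and (368,305) in the crop, and no third one is present. I'll pick the nearer one first.

jog_arm:
  targets:
    - [0,0,0,37,1,10,-0.6]
    - [0,0,0,37,1,10,-0.6]
    - [0,0,0,37,1,10,-0.6]
    - [0,0,0,37,1,10,-0.6]
    - [0,0,0,37,1,10,-0.6]
    - [0,0,0,37,1,10,-0.6]
    - [0,0,0,37,2,10,-0.6]
    - [0,0,0,36,1,10,-0.6]
    - [0,0,-4,0,0,20,-0.6]
    - [0,0,0,0,0,25,-0.6]
    - [0,0,0,0,0,25,-0.6]
    - [0,0,0,0,0,25,-0.6]
    - [0,0,0,0,0,25,-0.6]
    - [0,0,0,0,0,20,-0.6]
    - [0,0,0,0,0,0,-0.6]
    - [0,0,0,0,0,0,-0.6]

```text
t: 2.67
tcp_pos: [0.5483, -0.0035, 0.1029]
tool_rot: [0.681, 0.732, -0.001, -0.001]
wrist_force: [-1.1, 0.3, 0.2]
grip_width: 0.0744
grasp_force: 0.0
```

jog_arm:
  targets:
    - [0,0,0,0,1,20,-0.6]
    - [0,0,0,0,0,20,-0.6]
    - [0,0,0,0,0,12,-0.6]
    - [0,0,0,0,0,9,-0.6]
    - [0,0,0,0,0,0,-0.6]
    - [0,0,0,0,0,0,1]
    - [0,0,0,0,0,0,1]
    - [0,0,0,0,0,0,1]
    - [0,0,0,0,0,0,1]
    - [0,0,0,0,0,0,1]
    - [0,0,0,0,0,0,1]
    - [0,0,0,0,0,0,1]
    - [0,0,0,0,0,0,1]

```text
t: 3.75
tcp_pos: [0.5497, -0.0049, 0.0428]
tool_rot: [0.682, 0.731, -0.0, -0.0]
wrist_force: [-1.0, 0.1, 2.5]
grip_width: 0.0322
grasp_force: 30.0
```

jog_arm:
  targets:
    - [0,0,0,0,0,-15,1]
    - [0,0,0,0,0,-25,1]
    - [0,0,0,0,0,-30,1]
    - [0,0,0,0,0,-30,1]
    - [0,0,-7,0,0,-10,1]
    - [0,0,-7,0,0,0,1]
    - [0,0,-7,0,0,0,1]
    - [0,0,-7,0,0,0,1]
    - [0,0,-7,0,0,0,1]
    - [0,0,-7,0,0,0,1]
    - [0,0,-7,0,0,0,1]
    - [0,0,-7,0,0,0,1]
    - [0,0,-7,0,0,0,1]
    - [0,0,-7,0,0,0,1]
    - [0,0,-7,0,0,0,1]
    - [0,0,-7,0,0,0,1]
    - [0,0,-3.5,0,0,0,1]
    - [0,0,0,0,0,0,1]

```text
t: 5.25
tcp_pos: [0.5496, -0.0054, 0.1521]
tool_rot: [-0.013, 1.0, 0.0, -0.001]
wrist_force: [0.2, -0.1, -1.0]
grip_width: 0.0317
grasp_force: 30.0
```

```bash
cat >> h.py <<'E'
def st():
    o=arm.get_obs(); M=R.from_quat(o['tool_rot']).as_matrix(); print('t',o['t'],o['tcp_pos'].round(4),'yaw',np.degrees(np.arctan2(M[1,0],M[0,0])).round(2),'tilt',np.degrees(np.arccos(-M[2,2])).round(2),'F',o['wrist_force'].round(1),'w',round(o['grip_width'],4),round(o['grasp_force'],1)); return o,M
def to(*P):
    o,M=st()
    for p in P: print(p,'->tool mm',((M.T@(np.array(p)-o['tcp_pos']))*1e3).round(1))
E
python3 - <<'E'
from h import *
to((.5183,-.1387,.055)); grab('wrist','wrist2'); grab('scene','scene2')
E
```

```text
t 5.25 [ 0.5496 -0.0054  0.1521] yaw -178.48 tilt 0.07 F [ 0.2 -0.1 -1. ] w 0.0317 30.0
(0.5183, -0.1387, 0.055) ->tool mm [  34.7 -132.5   97.2]
```

jog_arm:
  targets:
    - [0,0,0,8,-33,0,1]
    - [0,0,0,9,-33,0,1]
    - [0,0,0,9,-33,0,1]
    - [0,0,0,9,-33.5,0,1]
    - [0,0,0,0,0,20,1]
    - [0,0,0,0,0,20,1]
    - [0,0,0,0,0,20,1]
    - [0,0,0,0,0,12,1]
    - [0,0,0,0,0,0,1]
    - [0,0,0,0,0,0,1]

```text
t: 6.18
tcp_pos: [0.5183, -0.1381, 0.0804]
tool_rot: [-0.013, 1.0, 0.0, -0.001]
wrist_force: [0.3, 0.0, -1.2]
grip_width: 0.0316
grasp_force: 30.0
```

```bash
python3 - <<'E'
from h import *
to((.5183,-.1387,.055)); grab('scene','scene3'); big('scene3',6,(165,150,265,235))
E
```

```text
t 6.1833 [ 0.5183 -0.1381  0.0804] yaw -178.54 tilt 0.07 F [ 0.3  0.  -1.2] w 0.0316 30.0
(0.5183, -0.1387, 0.055) ->tool mm [-0.1 -0.6 25.4]
```

View pics/scene3_b.png

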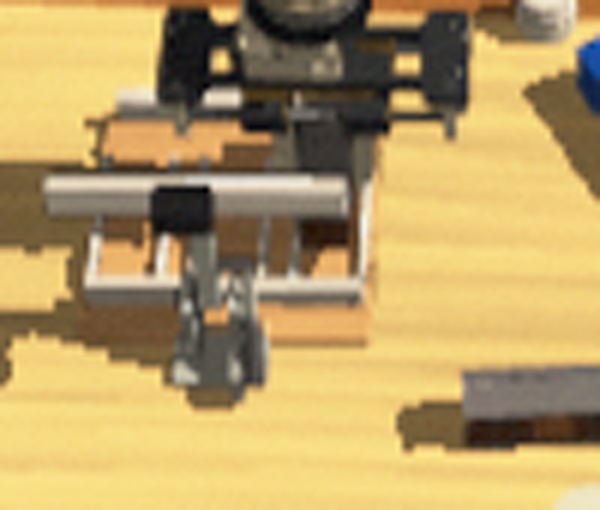

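The gripper holds the van over the right-hand lane, with its face at (335,240) between the rails at (295,…) and (365,…). I'll lower it.

jog_arm:
  targets:
    - [0,0,0,0,-0.5,8,1]
    - [0,0,0,0,0,8,1]
    - [0,0,0,0,0,5,1]
    - [0,0,0,0,0,2,1]
    - [0,0,0,0,0,1,1]
    - [0,0,0,0,0,0,1]
    - [0,0,0,0,0,0,1]

```text
t: 6.82
tcp_pos: [0.5186, -0.1387, 0.0567]
tool_rot: [-0.013, 1.0, 0.0, 0.0]
wrist_force: [-0.4, -0.3, -0.4]
grip_width: 0.0315
grasp_force: 30.0
```

jog_arm:
  targets:
    - [0,0,0,0,0,1,1]
    - [0,0,0,0,0,1,1]
    - [0,0,0,0,0,0,1]
    - [0,0,0,0,0,0,1]

```text
t: 7.15
tcp_pos: [0.5187, -0.1388, 0.0548]
tool_rot: [-0.013, 1.0, -0.0, 0.0]
wrist_force: [0.2, -0.2, -1.0]
grip_width: 0.0318
grasp_force: 30.0
```

jog_arm:
  targets:
    - [0,0,0,0,0,0.7,1]
    - [0,0,0,0,0,0,1]
    - [0,0,0,0,0,0,0.1]
    - [0,0,0,0,0,0,-0.2]
    - [0,0,0,0,0,0,-0.2]
    - [0,0,0,0,0,0,-0.2]
    - [0,0,0,0,0,0,-0.2]
    - [0,0,0,0,0,-10,-0.2]
    - [0,0,0,0,0,-25,-0.2]
    - [0,0,0,0,0,-35,-0.2]
    - [0,0,0,0,0,-35,-0.2]
    - [0,0,0,0,0,-35,-0.6]
    - [0,0,7,0,35,0,-0.6]
    - [0,0,7,0,35,0,-0.6]
    - [0,0,7,0,35,0,-0.6]
    - [0,0,7,0,35,0,-0.6]
    - [0,0,0,0,0,0,-0.6]
    - [0,0,0,0,0,0,-0.6]

```text
t: 8.65
tcp_pos: [0.5405, 0.0019, 0.1949]
tool_rot: [0.226, 0.974, 0.001, 0.0]
wrist_force: [0.3, -0.2, 0.1]
grip_width: 0.0741
grasp_force: 0.0
```

```bash
python3 - <<'E'
from h import *
to((.671,.0123,.19)); grab('scene','scene4'); big('scene4',4,(165,140,345,270))
E
```

```text
t 8.65 [0.5405 0.0019 0.1949] yaw 153.93 tilt 0.1 F [ 0.3 -0.2  0.1] w 0.0741 0.0
(0.671, 0.0123, 0.19) ->tool mm [-112.7   66.7    5. ]
```

View pics/scene4_b.png

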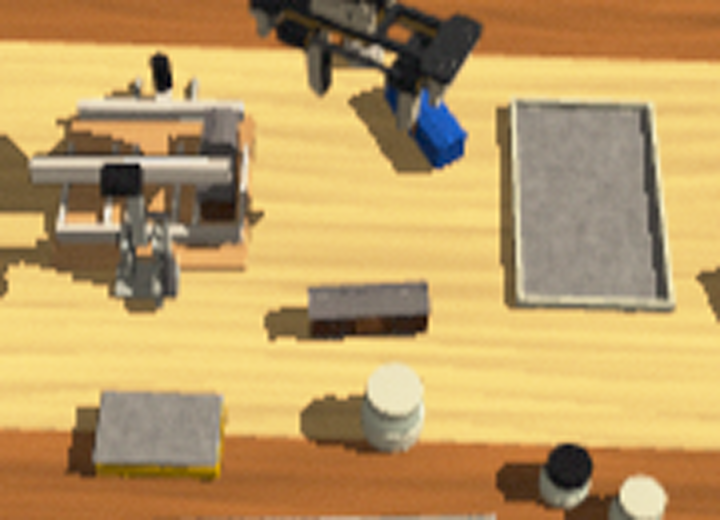

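Van 1 sits in lane 0 at (222,165). Van 2 hasn't moved.

jog_arm:
  targets:
    - [0,0,0,-28,17,0,-0.6]
    - [0,0,0,-28,17,0,-0.6]
    - [0,0,0,-28,17,0,-0.6]
    - [0,0,0,-28.7,15.7,0,-0.6]
    - [0,0,7,0,0,5,-0.6]
    - [0,0,7,0,0,10,-0.6]
    - [0,0,7,0,0,10,-0.6]
    - [0,0,7,0,0,10,-0.6]
    - [0,0,7,0,0,10,-0.6]
    - [0,0,7,0,0,10,-0.6]
    - [0,0,7,0,0,10,-0.6]
    - [0,0,7,0,0,10,-0.6]
    - [0,0,3.4,0,0,10,-0.6]
    - [0,0,0,0,0,0,-0.6]
    - [0,0,0,0,0,0,-0.6]

```text
t: 9.95
tcp_pos: [0.6701, 0.0055, 0.1085]
tool_rot: [0.681, 0.732, -0.001, -0.0]
wrist_force: [0.1, 0.2, -0.6]
grip_width: 0.074
grasp_force: 0.0
```

```bash
python3 - <<'E'
from h import *
to((.671,.0123,.043))
E
```

```text
t 9.95 [0.6701 0.0055 0.1085] yaw 94.08 tilt 0.13 F [ 0.1  0.2 -0.6] w 0.074 0.0
(0.671, 0.0123, 0.043) ->tool mm [ 6.8  1.5 65.5]
```

jog_arm:
  targets:
    - [0,0,0,6.8,1.5,0,-0.6]
    - [0,0,0,0,0,20,-0.6]
    - [0,0,0,0,0,20,-0.6]
    - [0,0,0,0,0,15,-0.6]
    - [0,0,0,0,0,10,-0.6]
    - [0,0,0,0,0,0,-0.6]
    - [0,0,0,0,0,0,1]
    - [0,0,0,0,0,0,1]
    - [0,0,0,0,0,0,1]
    - [0,0,0,0,0,0,1]
    - [0,0,0,0,0,0,1]
    - [0,0,0,0,0,0,1]
    - [0,0,0,0,0,0,1]
    - [0,0,0,0,0,0,1]

```text
t: 11.12
tcp_pos: [0.6718, 0.0145, 0.0442]
tool_rot: [0.681, 0.732, -0.0, -0.0]
wrist_force: [0.3, -0.1, 1.0]
grip_width: 0.0317
grasp_force: 29.9
```

jog_arm:
  targets:
    - [0,0,0,0,0,-15,1]
    - [0,0,0,0,0,-25,1]
    - [0,0,0,0,0,-30,1]
    - [0,0,0,0,0,-30,1]
    - [0,0,0,0,-35,-10,1]
    - [0,0,0,0,-35,0,1]
    - [0,0,0,0,-35,0,1]
    - [0,0,-7,0,-35,0,1]
    - [0,0,-7,0,0,0,1]
    - [0,0,-7,0,0,0,1]
    - [0,0,-7,0,0,0,1]
    - [0,0,-7,0,0,0,1]
    - [0,0,-7,0,0,0,1]
    - [0,0,-7,0,0,0,1]
    - [0,0,-7,0,0,0,1]
    - [0,0,-7,0,0,0,1]
    - [0,0,-7,0,0,0,1]
    - [0,0,-7,0,0,0,1]
    - [0,0,-7,0,0,0,1]
    - [0,0,-3.4,0,0,0,1]

```text
t: 12.78
tcp_pos: [0.532, 0.0041, 0.1537]
tool_rot: [-0.015, 1.0, -0.0, -0.0]
wrist_force: [-0.6, -0.8, -0.5]
grip_width: 0.0318
grasp_force: 29.9
```

```bash
python3 - <<'E'
from h import *
to((.5195,-.2707,.0562))
E
```

```text
t 12.7833 [0.532  0.0041 0.1537] yaw -178.24 tilt 0.03 F [-0.6 -0.8 -0.5] w 0.0318 29.9
(0.5195, -0.2707, 0.0562) ->tool mm [  20.9 -274.3   97.5]
```

jog_arm:
  targets:
    - [0,0,0,2,-34,0,1]
    - [0,0,0,3,-34,0,1]
    - [0,0,0,3,-34,0,1]
    - [0,0,0,3,-34,0,1]
    - [0,0,0,3,-34,0,1]
    - [0,0,0,3,-34,0,1]
    - [0,0,0,2,-35,0,1]
    - [0,0,0,2,-35,0,1]
    - [0,0,0,0,0,20,1]
    - [0,0,0,0,0,25,1]
    - [0,0,0,0,0,20,1]
    - [0,0,0,0,0,10,1]
    - [0,0,0,0,0,0,1]
    - [0,0,0,0,0,0,1]
    - [0,0,0,0,0,0,1]

```text
t: 14.03
tcp_pos: [0.5194, -0.27, 0.0801]
tool_rot: [-0.013, 1.0, -0.0, 0.001]
wrist_force: [-0.7, 0.8, -0.3]
grip_width: 0.0319
grasp_force: 29.9
```

```bash
python3 - <<'E'
from h import *
to((.5195,-.2707,.0562))
E
```

```text
t 14.0333 [ 0.5194 -0.27    0.0801] yaw -178.47 tilt 0.13 F [-0.7  0.8 -0.3] w 0.0319 29.9
(0.5195, -0.2707, 0.0562) ->tool mm [-0.1 -0.7 23.9]
```

jog_arm:
  targets:
    - [0,0,0,0,-0.7,8,1]
    - [0,0,0,0,0,8,1]
    - [0,0,0,0,0,4,1]
    - [0,0,0,0,0,2,1]
    - [0,0,0,0,0,1,1]
    - [0,0,0,0,0,0.7,1]
    - [0,0,0,0,0,0,1]
    - [0,0,0,0,0,0,1]

```text
t: 14.7
tcp_pos: [0.5177, -0.2705, 0.0561]
tool_rot: [-0.013, 1.0, -0.0, -0.001]
wrist_force: [-3.4, 0.0, 6.5]
grip_width: 0.0317
grasp_force: 29.9
```

jog_arm:
  targets:
    - [0,0,0,0,0,0,0.1]
    - [0,0,0,0,0,0,-0.2]
    - [0,0,0,0,0,0,-0.2]
    - [0,0,0,0,0,0,-0.2]
    - [0,0,0,0,0,0,-0.2]
    - [0,0,0,0,0,-10,-0.2]
    - [0,0,0,0,0,-25,-0.2]
    - [0,0,0,0,0,-35,-0.2]
    - [0,0,0,0,0,-35,-0.2]
    - [0,0,0,0,0,-35,-0.6]
    - [0,0,0,28,16,0,-0.6]
    - [0,0,0,28,16,0,-0.6]
    - [0,0,0,28,16,0,-0.6]
    - [0,0,0,28,16,0,-0.6]
    - [0,0,0,0,0,0,-0.6]
    - [0,0,0,0,0,0,-0.6]

```text
t: 16.03
tcp_pos: [0.4035, -0.2092, 0.196]
tool_rot: [-0.014, 1.0, -0.001, -0.0]
wrist_force: [0.4, -0.7, 0.7]
grip_width: 0.0745
grasp_force: 0.0
```

```bash
python3 - <<'E'
from h import *
to((.4076,-.2076,.068)); grab('scene','scene5'); grab('wrist','wrist5')
a=cv2.imread('pics/scene5.png')[150:235,165:265]; b=cv2.imread('pics/wrist5.png')
cv2.imwrite('pics/c5.png',np.hstack([cv2.resize(a,(400,340),interpolation=2),cv2.resize(b,(400,340))]))
E
```

```text
t 16.0333 [ 0.4035 -0.2092  0.196 ] yaw -178.45 tilt 0.08 F [ 0.4 -0.7  0.7] w 0.0745 0.0
(0.4076, -0.2076, 0.068) ->tool mm [ -4.2   1.6 128. ]
```

View pics/c5.png

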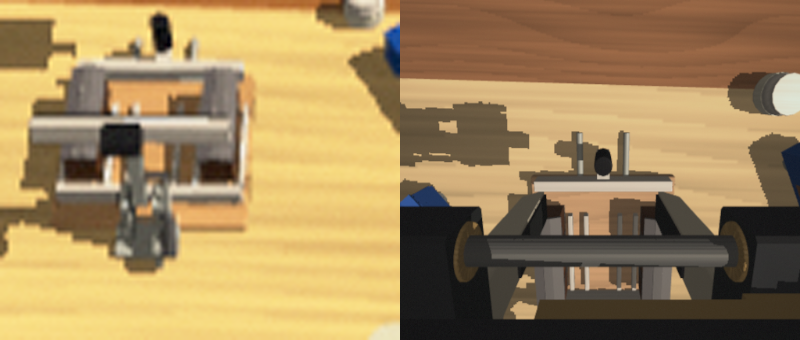

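```bash
python3 - <<'E'
from h import *
print(proj('wrist5',(.4076,-.2076,.07)),proj('wrist5',(.4076,-.2076,.03)),proj('wrist5',(.40,-.2076,.07)))
im=cv2.imread('pics/wrist5.png').astype(int)[160:205,240:280]; m=im.sum(2)<110; ys,xs=np.nonzero(m); print(xs.min()+240,xs.max()+240,ys.min()+160,ys.max()+160)
print(ray('wrist5',259.5,176,.07))
E
```

```text
[259.9 189.1] [259.7 178.6] [260.2 180.2]
249 270 168 197
[ 0.3964 -0.2082  0.07  ]
```

jog_arm:
  targets:
    - [0,0,0,-1.5,1.6,0,0]
    - [0,0,0,0,0,30,0]
    - [0,0,0,0,0,30,0]
    - [0,0,0,0,0,30,0]
    - [0,0,0,0,0,20,0]
    - [0,0,0,0,0,10,0]
    - [0,0,0,0,0,6,0]
    - [0,0,0,0,0,0,0]
    - [0,0,0,0,0,0,0]
    - [0,0,0,0,0,0,1]
    - [0,0,0,0,0,0,1]
    - [0,0,0,0,0,0,1]
    - [0,0,0,0,0,0,1]
    - [0,0,0,0,0,0,1]
    - [0,0,0,0,0,0,1]

```text
t: 17.38
tcp_pos: [0.4063, -0.2077, 0.0697]
tool_rot: [-0.013, 1.0, 0.0, 0.0]
wrist_force: [0.7, 1.1, 3.2]
grip_width: 0.0195
grasp_force: 30.0
```

jog_arm:
  targets:
    - [0,0,0,-2,0,0,1]
    - [0,0,0,-2,0,0,1]
    - [0,0,0,-2,0,0,1]
    - [0,0,0,-2,0,0,1]
    - [0,0,0,-2,0,0,1]
    - [0,0,0,-2,0,0,1]
    - [0,0,0,-2,0,0,1]
    - [0,0,0,-2,0,0,1]
    - [0,0,0,-2,0,0,1]
    - [0,0,0,-2,0,0,1]
    - [0,0,0,-2,0,0,1]
    - [0,0,0,0,0,0,1]
    - [0,0,0,0,0,0,1]

```text
t: 18.47
tcp_pos: [0.4276, -0.2071, 0.0697]
tool_rot: [-0.013, 1.0, -0.0, -0.001]
wrist_force: [-1.7, 1.1, 5.2]
grip_width: 0.0192
grasp_force: 30.0
```

jog_arm:
  targets:
    - [0,0,0,-1,0,0,1]
    - [0,0,0,-1,0,0,1]
    - [0,0,0,-1,0,0,1]
    - [0,0,0,-1,0,0,1]
    - [0,0,0,-1,0,0,1]
    - [0,0,0,0,0,0,1]
    - [0,0,0,0,0,0,1]

```text
t: 19.05
tcp_pos: [0.4317, -0.207, 0.0697]
tool_rot: [-0.013, 1.0, -0.0, -0.002]
wrist_force: [-3.4, 0.6, 6.4]
grip_width: 0.0199
grasp_force: 30.0
```

jog_arm:
  targets:
    - [0,0,0,-1,0,0,1]
    - [0,0,0,-1,0,0,1]
    - [0,0,0,-1,0,0,1]
    - [0,0,0,0,0,0,1]
    - [0,0,0,0,0,0,1]

```text
t: 19.47
tcp_pos: [0.4335, -0.2069, 0.0696]
tool_rot: [-0.013, 1.0, -0.0, -0.003]
wrist_force: [-4.5, 1.6, 10.4]
grip_width: 0.0196
grasp_force: 30.0
```

jog_arm:
  targets:
    - [0,0,0,-1,0,0,1]
    - [0,0,0,-1,0,0,1]
    - [0,0,0,0,0,0,1]
    - [0,0,0,0,0,0,1]

```text
t: 19.8
tcp_pos: [0.4336, -0.2069, 0.0696]
tool_rot: [-0.013, 1.0, -0.0, -0.005]
wrist_force: [-7.5, 1.9, 12.4]
grip_width: 0.0192
grasp_force: 30.0
```

jog_arm:
  targets:
    - [0,0,0,-2,0,0,1]
    - [0,0,0,-2,0,0,1]
    - [0,0,0,0,0,0,1]
    - [0,0,0,0,0,0,1]

```text
t: 20.13
tcp_pos: [0.4339, -0.2069, 0.0695]
tool_rot: [-0.012, 1.0, -0.001, -0.009]
wrist_force: [-13.0, 1.3, 19.9]
grip_width: 0.0191
grasp_force: 30.0
```

jog_arm:
  targets:
    - [0,0,0,3,0,0,1]
    - [0,0,0,3,0,0,1]
    - [0,0,0,0,0,0,0]
    - [0,0,0,0,0,0,0]
    - [0,0,0,0,0,0,0]
    - [0,0,0,0,0,0,0]
    - [0,0,0,0,0,0,0]
    - [0,0,0,0,0,-10,0]
    - [0,0,0,0,0,-30,0]
    - [0,0,0,0,0,-40,0]
    - [0,0,0,0,0,-40,0]
    - [0,0,0,0,0,-40,0]
    - [0,0,0,0,0,-40,0]
    - [0,0,0,0,0,0,0]
    - [0,0,0,0,0,0,0]

```text
t: 21.38
tcp_pos: [0.4374, -0.2074, 0.2721]
tool_rot: [-0.013, 1.0, -0.002, 0.003]
wrist_force: [-0.1, -0.6, -0.1]
grip_width: 0.046
grasp_force: 0.0
```

```bash
python3 - <<'E'
from h import *
to((.651,-.2005,.27)); grab('wrist','wrist6'); grab('scene','scene6')
a=cv2.imread('pics/scene6.png')[150:235,165:265]; b=cv2.imread('pics/wrist6.png')
cv2.imwrite('pics/c6.png',np.hstack([cv2.resize(a,(400,340),interpolation=2),cv2.resize(b,(400,340))]))
E
```

```text
t 21.3833 [ 0.4374 -0.2074  0.2721] yaw -178.51 tilt 0.35 F [-0.1 -0.6 -0.1] w 0.046 0.0
(0.651, -0.2005, 0.27) ->tool mm [-213.7    1.3    3.2]
```

View pics/c6.png

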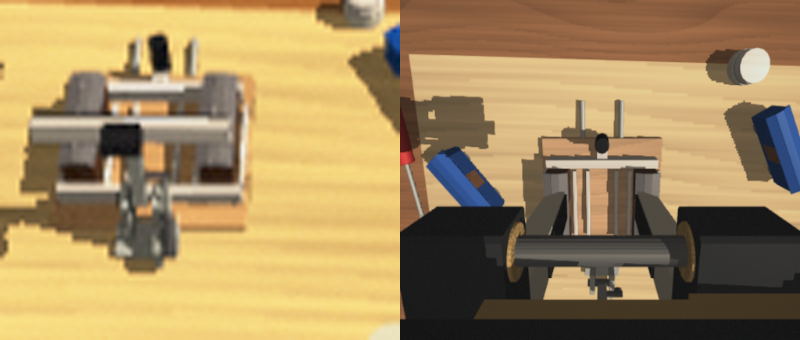

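The fence is home and both vans are squared between it and the stop. Next is the clamp.

jog_arm:
  targets:
    - [0,0,0,-35,0,0,0]
    - [0,0,0,-35,0,0,0]
    - [0,0,0,-36,0,0,0]
    - [0,0,0,-36,0,0,0]
    - [0,0,0,-36,1,0,0]
    - [0,0,0,-35.7,0.3,0,0]
    - [0,0,0,0,0,15,0]
    - [0,0,0,0,0,0,0]
    - [0,0,0,0,0,0,0]

```text
t: 22.23
tcp_pos: [0.6482, -0.2, 0.2509]
tool_rot: [-0.014, 1.0, 0.001, -0.004]
wrist_force: [1.2, 0.3, -0.7]
grip_width: 0.046
grasp_force: 0.0
```

```bash
python3 - <<'E'
from h import *
to((.651,-.2008,.204))
E
```

```text
t 22.2333 [ 0.6482 -0.2     0.2509] yaw -178.44 tilt 0.41 F [ 1.2  0.3 -0.7] w 0.046 0.0
(0.651, -0.2008, 0.204) ->tool mm [-3.1 -0.9 46.9]
```

jog_arm:
  targets:
    - [0,0,0,-2.8,-0.9,15,0]
    - [0,0,0,0,0,12,0]
    - [0,0,0,0,0,10,0]
    - [0,0,0,0,0,9,0]
    - [0,0,0,0,0,0,0]
    - [0,0,0,0,0,0,0.1]
    - [0,0,0,0,0,0,1]
    - [0,0,0,0,0,0,1]
    - [0,0,0,0,0,0,1]
    - [0,0,0,0,0,0,1]
    - [0,0,0,0,0,0,1]

```text
t: 23.15
tcp_pos: [0.653, -0.2007, 0.2092]
tool_rot: [-0.013, 1.0, 0.0, 0.001]
wrist_force: [-0.2, 0.2, 2.6]
grip_width: 0.0315
grasp_force: 30.0
```

jog_arm:
  targets:
    - [0,0,0,9,0,-1.6,1]
    - [0,0,0,9.1,0,-1,1]
    - [0,0,0,9.2,0,-0.4,1]
    - [0,0,0,9.2,0,0.3,1]
    - [0,0,0,9.1,0,0.9,1]
    - [0,0,0,9.1,0,1.5,1]
    - [0,0,0,8.9,0,2.1,1]
    - [0,0,0,8.8,0,2.7,1]
    - [0,0,0,8.6,0,3.3,1]
    - [0,0,0,8.3,0,3.9,1]
    - [0,0,0,0,0,0,1]
    - [0,0,0,0,0,0,1]

```text
t: 24.15
tcp_pos: [0.5649, -0.2032, 0.1994]
tool_rot: [-0.013, 1.0, -0.001, 0.003]
wrist_force: [-2.0, 1.0, 10.1]
grip_width: 0.0318
grasp_force: 30.0
```

jog_arm:
  targets:
    - [0,0,0,8,0,4.4,1]
    - [0,0,0,7.7,0,5,1]
    - [0,0,0,7.4,0,5.5,1]
    - [0,0,0,7,0,6,1]
    - [0,0,0,6.5,0,6.4,1]
    - [0,0,0,6.1,0,6.9,1]
    - [0,0,0,2.8,0,3.6,1]
    - [0,0,0,2.8,0,3.7,1]
    - [0,0,0,2.6,0,3.8,1]
    - [0,0,0,2.5,0,3.8,1]
    - [0,0,0,0,0,0,1]
    - [0,0,0,0,0,0,1]

```text
t: 25.15
tcp_pos: [0.5071, -0.2048, 0.1464]
tool_rot: [-0.013, 1.0, 0.0, -0.003]
wrist_force: [-4.8, 0.5, -0.5]
grip_width: 0.0321
grasp_force: 30.0
```

jog_arm:
  targets:
    - [0,0,0,2.3,0,4,1]
    - [0,0,0,2.3,0,4,1]
    - [0,0,0,2,0,4.1,1]
    - [0,0,0,2,0,4.2,1]
    - [0,0,0,0.5,0,1,1]
    - [0,0,0,0.5,0,1,1]
    - [0,0,0,0,0,0,1]
    - [0,0,0,0,0,0,1]
    - [0,0,0,0,0,0,1]

```text
t: 25.9
tcp_pos: [0.4975, -0.205, 0.1279]
tool_rot: [-0.013, 1.0, 0.0, -0.003]
wrist_force: [-4.4, 0.7, -1.3]
grip_width: 0.032
grasp_force: 30.0
```

jog_arm:
  targets:
    - [0,0,0,0.4,0,1,1]
    - [0,0,0,0.4,0,1,1]
    - [0,0,0,0.4,0,1,1]
    - [0,0,0,0,0,0,1]
    - [0,0,0,0,0,0,1]

```text
t: 26.32
tcp_pos: [0.4963, -0.2051, 0.125]
tool_rot: [-0.013, 1.0, 0.0, -0.003]
wrist_force: [-5.4, 0.5, -1.4]
grip_width: 0.0318
grasp_force: 30.0
```

jog_arm:
  targets:
    - [0,0,0,0.4,0,1,1]
    - [0,0,0,0.4,0,1,1]
    - [0,0,0,0.4,0,1,1]
    - [0,0,0,0,0,0,1]
    - [0,0,0,0,0,0,1]

```text
t: 26.73
tcp_pos: [0.4951, -0.2051, 0.122]
tool_rot: [-0.013, 1.0, 0.0, -0.003]
wrist_force: [-4.7, 0.6, -0.0]
grip_width: 0.0317
grasp_force: 30.0
```

jog_arm:
  targets:
    - [0,0,0,0,0,1,1]
    - [0,0,0,0,0,1,1]
    - [0,0,0,0,0,0,1]
    - [0,0,0,0,0,0,1]

```text
t: 27.07
tcp_pos: [0.495, -0.2051, 0.1217]
tool_rot: [-0.013, 1.0, -0.0, -0.003]
wrist_force: [-7.9, 1.8, 11.1]
grip_width: 0.0317
grasp_force: 30.0
```

The bar rests on the roofs. I'll release it and let the spring hold.

jog_arm:
  targets:
    - [0,0,0,0,0,-2,1]
    - [0,0,0,0,0,0,0]
    - [0,0,0,0,0,0,0]
    - [0,0,0,0,0,0,0]
    - [0,0,0,0,0,0,0]
    - [0,0,0,0,0,-10,0]
    - [0,0,0,0,0,-30,0]
    - [0,0,0,0,0,-35,0]
    - [0,0,0,0,0,0,0]
    - [0,0,0,0,0,0,0]
    - [0,0,0,0,0,0,0]
    - [0,0,0,0,0,0,0]
    - [0,0,0,0,0,0,0]
    - [0,0,0,0,0,0,0]
    - [0,0,0,0,0,0,0]
    - [0,0,0,0,0,0,0]
    - [0,0,0,0,0,0,0]
    - [0,0,0,0,0,0,0]
    - [0,0,0,0,0,0,0]
    - [0,0,0,0,0,0,0]

```text
t: 28.73
tcp_pos: [0.4979, -0.2052, 0.1982]
tool_rot: [-0.013, 1.0, 0.0, -0.0]
wrist_force: [-0.1, 0.7, 0.4]
grip_width: 0.0467
grasp_force: 0.0
```

```bash
python3 - <<'E'
from h import *
to((.495,-.2051,.1217)); grab('side','side7'); grab('scene','scene7')
P=(.5,-.205,.09)
ua,va=map(int,proj('scene7',P)); ub,vb=map(int,proj('side7',P))
c=lambda n,u,v: cv2.resize(cv2.imread(f'pics/{n}.png')[max(0,v-45):v+45,u-50:u+50],(400,360),interpolation=2)
cv2.imwrite('pics/c7.png',np.hstack([c('scene7',ua,va),c('side7',ub,vb)]))
E
```

```text
t 28.7333 [ 0.4979 -0.2052  0.1982] yaw -178.5 tilt 0.0 F [-0.1  0.7  0.4] w 0.0467 0.0
(0.495, -0.2051, 0.1217) ->tool mm [ 2.9  0.2 76.5]
```

View pics/c7.png

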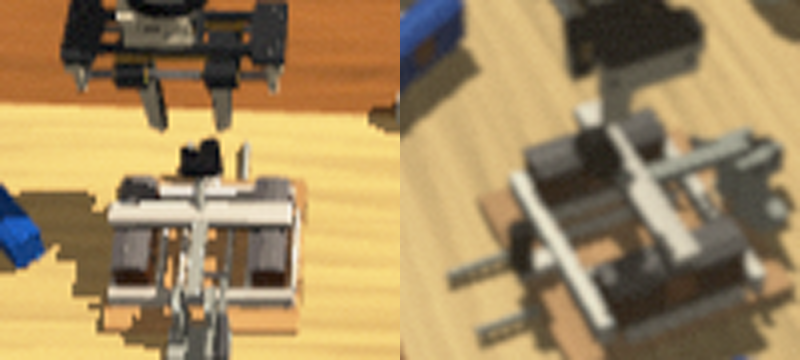

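The clamp bar lies across both roofs, released and holding. I'll re-grip it and swing it open.

jog_arm:
  targets:
    - [0,0,0,0,0,0,0]
    - [0,0,0,0,0,0,0]
    - [0,0,0,0,0,0,0]
    - [0,0,0,0,0,0,0]
    - [0,0,0,0,0,0,0]
    - [0,0,0,2.9,0,20,0]
    - [0,0,0,0,0,25,0]
    - [0,0,0,0,0,20,0]
    - [0,0,0,0,0,11,0]
    - [0,0,0,0,0,0,0]
    - [0,0,0,0,0,0,0.1]
    - [0,0,0,0,0,0,1]
    - [0,0,0,0,0,0,1]
    - [0,0,0,0,0,0,1]
    - [0,0,0,0,0,0,1]
    - [0,0,0,0,0,0,1]

```text
t: 30.17
tcp_pos: [0.496, -0.2051, 0.1233]
tool_rot: [-0.013, 1.0, -0.0, 0.001]
wrist_force: [1.1, 1.3, 5.1]
grip_width: 0.0318
grasp_force: 30.0
```

jog_arm:
  targets:
    - [0,0,0,-0.9,0,-2.2,1]
    - [0,0,0,-4,0,-8.3,1]
    - [0,0,0,-4.6,0,-8,1]
    - [0,0,0,-5.1,0,-7.6,1]
    - [0,0,0,-5.6,0,-7.3,1]
    - [0,0,0,-6.1,0,-6.9,1]
    - [0,0,0,-6.5,0,-6.4,1]
    - [0,0,0,-7,0,-6,1]
    - [0,0,0,-7.4,0,-5.5,1]
    - [0,0,0,-7.7,0,-5,1]
    - [0,0,0,-8,0,-4.4,1]
    - [0,0,0,0,0,0,1]
    - [0,0,0,0,0,0,1]

```text
t: 31.25
tcp_pos: [0.559, -0.2033, 0.1916]
tool_rot: [-0.013, 1.0, -0.0, 0.001]
wrist_force: [-3.7, 1.5, 1.9]
grip_width: 0.0322
grasp_force: 30.0
```

jog_arm:
  targets:
    - [0,0,0,-8.3,0,-3.9,1]
    - [0,0,0,-8.6,0,-3.3,1]
    - [0,0,0,-8.8,0,-2.7,1]
    - [0,0,0,-8.9,0,-2.1,1]
    - [0,0,0,-9.1,0,-1.5,1]
    - [0,0,0,-9.1,0,-0.9,1]
    - [0,0,0,-9.2,0,-0.3,1]
    - [0,0,0,-9.2,0,0.4,1]
    - [0,0,0,-9.1,0,1,1]
    - [0,0,0,-6,0,1,1]
    - [0,0,0,0,0,0,1]
    - [0,0,0,0,0,0,1]

```text
t: 32.25
tcp_pos: [0.6478, -0.2009, 0.2045]
tool_rot: [-0.013, 1.0, -0.0, 0.005]
wrist_force: [5.2, -0.0, 3.7]
grip_width: 0.0318
grasp_force: 30.0
```

jog_arm:
  targets:
    - [0,0,0,-3,0,0.5,1]
    - [0,0,0,-3,0,0.5,1]
    - [0,0,0,0,0,0,1]
    - [0,0,0,0,0,0,0]
    - [0,0,0,0,0,0,0]
    - [0,0,0,0,0,0,0]
    - [0,0,0,0,0,0,0]
    - [0,0,0,0,0,-10,0]
    - [0,0,0,0,0,-30,0]
    - [0,0,0,0,0,-30,0]
    - [0,0,0,36,0,0,0]
    - [0,0,0,36,0,0,0]
    - [0,0,0,36,0,0,0]
    - [0,0,0,36,0,0,-0.2]
    - [0,0,0,36,0,0,-0.2]
    - [0,0,0,36,0,0,-0.2]
    - [0,0,0,0,0,0,-0.2]
    - [0,0,0,0,0,0,-0.2]

```text
t: 33.75
tcp_pos: [0.4325, -0.2075, 0.2718]
tool_rot: [-0.012, 1.0, -0.001, -0.0]
wrist_force: [0.2, 0.6, -0.1]
grip_width: 0.0558
grasp_force: 0.0
```

```bash
python3 - <<'E'
from h import *
to((.526,-.1385,.2),(.5297,-.2705,.2)); grab('scene','scene8'); grab('wrist','wrist8')
a=cv2.imread('pics/scene8.png')[140:235,165:345]; b=cv2.imread('pics/wrist8.png')
cv2.imwrite('pics/c8.png',np.vstack([cv2.resize(a,(600,300),interpolation=2),cv2.resize(b[100:300],(600,300))]))
E
```

```text
t 33.75 [ 0.4325 -0.2075  0.2718] yaw -178.62 tilt 0.12 F [ 0.2  0.6 -0.1] w 0.0558 0.0
(0.526, -0.1385, 0.2) ->tool mm [-95.2  66.8  71.5]
(0.5297, -0.2705, 0.2) ->tool mm [-95.7 -65.2  71.8]
```

View pics/c8.png

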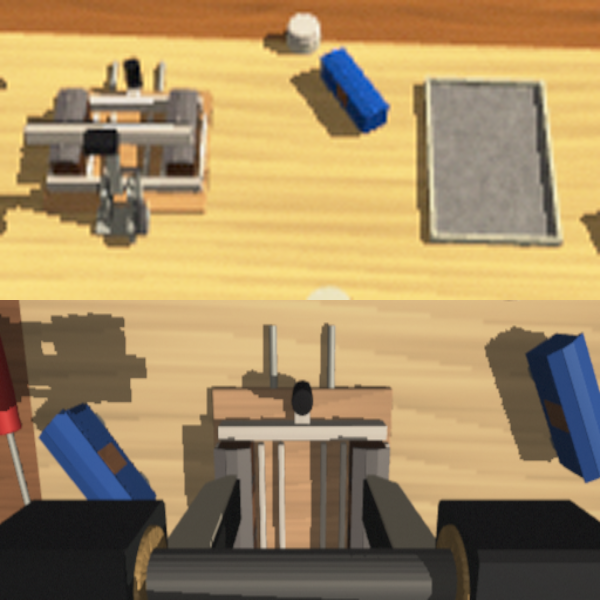

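The clamp stands open at (100,140), and both vans are still in their lanes. Now lane 0's van goes to the tray.

jog_arm:
  targets:
    - [0,0,0,-24,17,0,-0.2]
    - [0,0,0,-24,17,0,-0.2]
    - [0,0,0,-24,17,0,-0.2]
    - [0,0,0,-22,16,10,-0.2]
    - [0,0,0,0,0,30,-0.2]
    - [0,0,0,0,0,35,-0.2]
    - [0,0,0,0,0,35,-0.2]
    - [0,0,0,0,0,30,-0.2]
    - [0,0,0,0,0,20,-0.2]
    - [0,0,0,0,0,0,-0.2]
    - [0,0,0,0,0,0,-0.2]

```text
t: 34.77
tcp_pos: [0.5276, -0.1365, 0.1103]
tool_rot: [-0.014, 1.0, 0.001, -0.0]
wrist_force: [0.2, 0.4, 1.2]
grip_width: 0.056
grasp_force: 0.0
```

```bash
python3 - <<'E'
from h import *
to((.5253,-.1385,.055))
E
```

```text
t 34.7667 [ 0.5276 -0.1365  0.1103] yaw -178.42 tilt 0.09 F [0.2 0.4 1.2] w 0.056 0.0
(0.5253, -0.1385, 0.055) ->tool mm [ 2.3 -2.1 55.3]
```

jog_arm:
  targets:
    - [0,0,0,2,-1.5,15,-0.2]
    - [0,0,0,0,0,18,-0.2]
    - [0,0,0,0,0,13,-0.2]
    - [0,0,0,0,0,9,-0.2]
    - [0,0,0,0,0,0,-0.2]
    - [0,0,0,0,0,0,1]
    - [0,0,0,0,0,0,1]
    - [0,0,0,0,0,0,1]
    - [0,0,0,0,0,0,1]
    - [0,0,0,0,0,0,1]
    - [0,0,0,0,0,0,1]

```text
t: 35.68
tcp_pos: [0.5251, -0.139, 0.0568]
tool_rot: [-0.013, 1.0, -0.0, 0.001]
wrist_force: [0.1, 0.1, 4.9]
grip_width: 0.0319
grasp_force: 30.0
```

jog_arm:
  targets:
    - [0,0,0,0,0,-10,1]
    - [0,0,0,0,0,-20,1]
    - [0,0,0,0,0,-30,1]
    - [0,0,0,0,0,-30,1]
    - [0,0,0,3,30,-20,1]
    - [0,0,0,3,37,0,1]
    - [0,0,0,3,37,0,1]
    - [0,0,0,3,37,0,1]
    - [0,0,0,3,37,0,1]
    - [0,0,0,3,37,0,1]
    - [0,0,0,3,37,0,1]
    - [0,0,0,3,37,0,1]
    - [0,0,0,3,37,0,1]
    - [0,0,0,3,37,0,1]
    - [0,0,7,0,0,0,1]
    - [0,0,7,0,0,0,1]
    - [0,0,7,0,0,0,1]
    - [0,0,7,0,0,0,1]
    - [0,0,7,0,0,0,1]

```text
t: 37.27
tcp_pos: [0.4843, 0.223, 0.1663]
tool_rot: [0.291, 0.957, -0.0, -0.001]
wrist_force: [0.2, -0.1, -1.0]
grip_width: 0.0318
grasp_force: 30.0
```

jog_arm:
  targets:
    - [0,0,7,0,0,0,1]
    - [0,0,7,0,0,0,1]
    - [0,0,7,0,0,0,1]
    - [0,0,7,0,0,0,1]
    - [0,0,7,0,0,0,1]
    - [0,0,7,0,0,0,1]
    - [0,0,7,0,0,0,1]
    - [0,0,7,0,0,0,1]
    - [0,0,0.5,0,0,0,1]
    - [0,0,0,0,0,0,1]
    - [0,0,0,0,0,0,1]

```text
t: 38.18
tcp_pos: [0.4847, 0.2232, 0.1661]
tool_rot: [0.706, 0.708, -0.0, -0.0]
wrist_force: [0.5, 0.1, -1.3]
grip_width: 0.0316
grasp_force: 30.0
```

```bash
python3 - <<'E'
from h import *
to((.475,.229,.0498)); grab('scene','scene9'); 
a=cv2.imread('pics/scene2.png').astype(int);b=cv2.imread('pics/scene9.png').astype(int)
# has the lane2 van moved since scene8?
c=cv2.imread('pics/scene8.png').astype(int); print('diff press lane2',abs(b-c)[155:205,172:200].mean())
E
```

```text
t 38.1833 [0.4847 0.2232 0.1661] yaw 90.17 tilt 0.03 F [ 0.5  0.1 -1.3] w 0.0316 30.0
(0.475, 0.229, 0.0498) ->tool mm [  5.8  -9.6 116.4]
diff press lane2 25.52452380952381
```

jog_arm:
  targets:
    - [0,0,0,6,-9.6,20,1]
    - [0,0,0,0,0,30,1]
    - [0,0,0,0,0,30,1]
    - [0,0,0,0,0,20,1]
    - [0,0,0,0,0,10,1]
    - [0,0,0,0,0,3,1]
    - [0,0,0,0,0,2,1]
    - [0,0,0,0,0,1,1]
    - [0,0,0,0,0,0,1]
    - [0,0,0,0,0,0,1]

```text
t: 39.07
tcp_pos: [0.4761, 0.2295, 0.0511]
tool_rot: [0.707, 0.707, 0.001, 0.0]
wrist_force: [0.2, 0.3, -1.5]
grip_width: 0.0319
grasp_force: 30.0
```

jog_arm:
  targets:
    - [0,0,0,0,0,1,1]
    - [0,0,0,0,0,0.7,1]
    - [0,0,0,0,0,0,1]
    - [0,0,0,0,0,0,0.1]
    - [0,0,0,0,0,0,-0.2]
    - [0,0,0,0,0,0,-0.2]
    - [0,0,0,0,0,0,-0.2]
    - [0,0,0,0,0,0,-0.2]
    - [0,0,0,0,0,-10,-0.2]
    - [0,0,0,0,0,-25,-0.2]
    - [0,0,0,0,0,-35,-0.2]
    - [0,0,0,0,0,-35,-0.2]
    - [0,0,0,0,0,-35,-0.2]
    - [0,0,0,-35,5,0,-0.2]
    - [0,0,0,-35,5,0,-0.2]
    - [0,0,0,-35,5,0,-0.2]
    - [0,0,0,-35,5,0,-0.2]
    - [0,0,0,-35,5,0,-0.2]

```text
t: 40.57
tcp_pos: [0.5003, 0.0526, 0.1893]
tool_rot: [0.707, 0.707, 0.0, 0.0]
wrist_force: [0.6, 0.7, -0.5]
grip_width: 0.0558
grasp_force: 0.0
```

jog_arm:
  targets:
    - [0,0,-7,0,0,0,-0.2]
    - [0,0,-7,0,0,0,-0.2]
    - [0,0,-7,0,0,0,-0.2]
    - [0,0,-7,0,0,0,-0.2]
    - [0,0,-7,0,0,0,-0.2]
    - [0,0,-7,0,0,0,-0.2]
    - [0,0,-7,0,0,0,-0.2]
    - [0,0,-7,0,0,0,-0.2]
    - [0,0,-7,0,0,0,-0.2]
    - [0,0,-7,0,0,0,-0.2]
    - [0,0,-7,0,0,0,-0.2]
    - [0,0,-7,0,0,0,-0.2]
    - [0,0,-7,0,0,0,-0.2]
    - [0,0,0,0,0,0,-0.2]
    - [0,0,0,0,0,0,-0.2]

```text
t: 41.82
tcp_pos: [0.5004, 0.0539, 0.1887]
tool_rot: [-0.007, 1.0, -0.0, 0.0]
wrist_force: [-0.3, 0.4, -0.4]
grip_width: 0.0554
grasp_force: 0.0
```

```bash
python3 - <<'E'
from h import *
to((.529,-.2705,.19)); grab('scene','scene10')
a=cv2.imread('pics/scene10.png')[140:240,165:345]
cv2.imwrite('pics/c10.png',cv2.resize(a,(720,400),interpolation=2))
E
```

```text
t 41.8167 [0.5004 0.0539 0.1887] yaw -179.2 tilt 0.01 F [-0.3  0.4 -0.4] w 0.0554 0.0
(0.529, -0.2705, 0.19) ->tool mm [ -24.1 -324.7   -1.3]
```

View pics/c10.png

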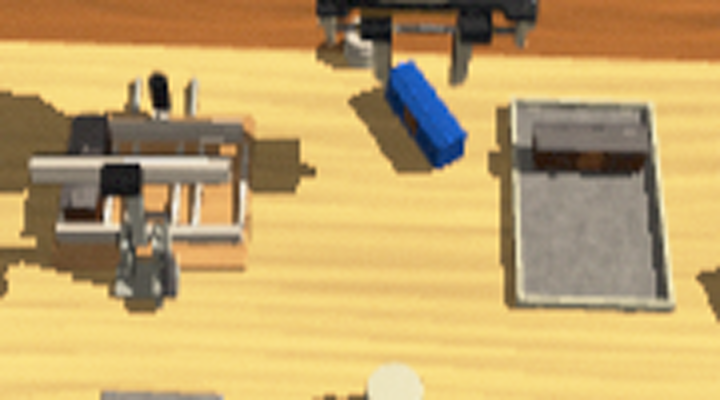

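Van 1 stands in the tray at (590,145), and van 2 is still in lane 2 at (88,165).

jog_arm:
  targets:
    - [0,0,-0.7,0,-36,0,-0.2]
    - [0,0,0,-2,-36,0,-0.2]
    - [0,0,0,-2,-36,0,-0.2]
    - [0,0,0,-2,-36,0,-0.2]
    - [0,0,0,-2,-36,0,-0.2]
    - [0,0,0,-2,-36,0,-0.2]
    - [0,0,0,-2,-36,0,-0.2]
    - [0,0,0,-2,-36,0,-0.2]
    - [0,0,0,-3,-36,0,-0.2]
    - [0,0,0,0,0,25,-0.2]
    - [0,0,0,0,0,30,-0.2]
    - [0,0,0,0,0,20,-0.2]
    - [0,0,0,0,0,0,-0.2]
    - [0,0,0,0,0,0,-0.2]

```text
t: 43.03
tcp_pos: [0.5262, -0.2689, 0.1129]
tool_rot: [-0.014, 1.0, 0.0, -0.001]
wrist_force: [1.2, 0.3, 0.0]
grip_width: 0.0562
grasp_force: 0.0
```

```bash
python3 - <<'E'
from h import *
to((.529,-.2705,.056))
E
```

```text
t 43.0333 [ 0.5262 -0.2689  0.1129] yaw -178.35 tilt 0.12 F [1.2 0.3 0. ] w 0.0562 0.0
(0.529, -0.2705, 0.056) ->tool mm [-2.9 -1.7 56.9]
```

jog_arm:
  targets:
    - [0,0,0,-2,-1.5,15,-0.2]
    - [0,0,0,0,0,18,-0.2]
    - [0,0,0,0,0,14,-0.2]
    - [0,0,0,0,0,9,-0.2]
    - [0,0,0,0,0,0,-0.2]
    - [0,0,0,0,0,0,1]
    - [0,0,0,0,0,0,1]
    - [0,0,0,0,0,0,1]
    - [0,0,0,0,0,0,1]
    - [0,0,0,0,0,0,1]
    - [0,0,0,0,0,0,1]

```text
t: 43.95
tcp_pos: [0.5292, -0.2705, 0.0583]
tool_rot: [-0.015, 1.0, -0.0, 0.001]
wrist_force: [-0.5, 0.2, 5.3]
grip_width: 0.0321
grasp_force: 30.0
```

jog_arm:
  targets:
    - [0,0,0,0,0,-10,1]
    - [0,0,0,0,0,-20,1]
    - [0,0,0,0,0,-30,1]
    - [0,0,0,0,0,-30,1]
    - [0,0,0,2,20,-20,1]
    - [0,0,0,2,37,0,1]
    - [0,0,0,2,37,0,1]
    - [0,0,0,2,37,0,1]
    - [0,0,0,2,37,0,1]
    - [0,0,0,2,37,0,1]
    - [0,0,0,2,37,0,1]
    - [0,0,0,2,37,0,1]
    - [0,0,0,0,37,0,1]
    - [0,0,0,0,37,0,1]
    - [0,0,0,0,37,0,1]
    - [0,0,0,0,37,0,1]
    - [0,0,0,0,37,0,1]
    - [0,0,0,0,37,0,1]
    - [0,0,7,0,0,0,1]
    - [0,0,7,0,0,0,1]

```text
t: 45.62
tcp_pos: [0.4967, 0.2331, 0.1678]
tool_rot: [0.107, 0.994, 0.001, -0.0]
wrist_force: [0.1, -0.7, -1.1]
grip_width: 0.0318
grasp_force: 30.0
```

jog_arm:
  targets:
    - [0,0,7,0,0,0,1]
    - [0,0,7,0,0,0,1]
    - [0,0,7,0,0,0,1]
    - [0,0,7,0,0,0,1]
    - [0,0,7,0,0,0,1]
    - [0,0,7,0,0,0,1]
    - [0,0,7,0,0,0,1]
    - [0,0,7,0,0,0,1]
    - [0,0,7,0,0,0,1]
    - [0,0,7,0,0,0,1]
    - [0,0,7,0,0,0,1]
    - [0,0,0.5,0,0,0,1]
    - [0,0,0,0,0,0,1]
    - [0,0,0,0,0,0,1]

```text
t: 46.78
tcp_pos: [0.4976, 0.2296, 0.1675]
tool_rot: [0.705, 0.709, -0.0, -0.0]
wrist_force: [-0.1, 0.1, -0.0]
grip_width: 0.0317
grasp_force: 30.0
```

```bash
python3 - <<'E'
from h import *
to((.575,.229,.05)); grab('scene','scene11')
a=cv2.imread('pics/scene11.png')[120:240,165:345]
cv2.imwrite('pics/c11.png',cv2.resize(a,(720,480),interpolation=2))
E
```

```text
t 46.7833 [0.4976 0.2296 0.1675] yaw 90.36 tilt 0.02 F [-0.1  0.1 -0. ] w 0.0317 30.0
(0.575, 0.229, 0.05) ->tool mm [ -1.1  77.4 117.4]
```

jog_arm:
  targets:
    - [0,0,0,0,26,0,1]
    - [0,0,0,0,26,0,1]
    - [0,0,0,-1,25.4,0,1]
    - [0,0,0,0,0,20,1]
    - [0,0,0,0,0,30,1]
    - [0,0,0,0,0,30,1]
    - [0,0,0,0,0,20,1]
    - [0,0,0,0,0,9,1]
    - [0,0,0,0,0,3,1]
    - [0,0,0,0,0,2,1]
    - [0,0,0,0,0,1,1]
    - [0,0,0,0,0,0,1]
    - [0,0,0,0,0,0,1]

```text
t: 47.92
tcp_pos: [0.576, 0.2293, 0.0537]
tool_rot: [0.706, 0.708, 0.001, 0.0]
wrist_force: [0.2, -0.1, -1.9]
grip_width: 0.0318
grasp_force: 30.0
```

jog_arm:
  targets:
    - [0,0,0,0,0,1,1]
    - [0,0,0,0,0,1,1]
    - [0,0,0,0,0,0.8,1]
    - [0,0,0,0,0,0,1]
    - [0,0,0,0,0,0,1]

```text
t: 48.33
tcp_pos: [0.5757, 0.2292, 0.0513]
tool_rot: [0.706, 0.708, 0.001, 0.0]
wrist_force: [-1.7, -0.6, 7.0]
grip_width: 0.0322
grasp_force: 30.0
```

jog_arm:
  targets:
    - [0,0,0,0,0,0,0.1]
    - [0,0,0,0,0,0,-0.2]
    - [0,0,0,0,0,0,-0.2]
    - [0,0,0,0,0,0,-0.2]
    - [0,0,0,0,0,0,-0.2]
    - [0,0,0,0,0,-10,-0.2]
    - [0,0,0,0,0,-25,-0.2]
    - [0,0,0,0,0,-35,-0.2]
    - [0,0,0,0,0,-35,-0.2]
    - [0,0,0,0,0,-35,-0.2]
    - [0,0,0,-35,0,-10,-0.2]
    - [0,0,0,-35,0,-10,-0.2]
    - [0,0,0,-35,0,-10,-0.2]
    - [0,0,0,-35,0,0,-0.2]
    - [0,0,0,-35,0,0,-0.2]
    - [0,0,0,0,0,0,-0.2]
    - [0,0,0,0,0,0,-0.2]

```text
t: 49.75
tcp_pos: [0.5759, 0.0504, 0.2203]
tool_rot: [0.708, 0.706, -0.0, 0.001]
wrist_force: [-0.2, 0.3, -0.5]
grip_width: 0.0555
grasp_force: 0.0
```

```bash
python3 - <<'E'
from h import *
st(); grab('scene','scene12'); grab('side','side12')
a=cv2.imread('pics/scene12.png')[130:270,165:395]; b=cv2.imread('pics/side12.png')[120:330,150:400]
cv2.imwrite('pics/c12.png',np.hstack([cv2.resize(a,(430,262),interpolation=2),cv2.resize(b,(312,262),interpolation=2)]))
E
```

```text
t 49.75 [0.5759 0.0504 0.2203] yaw 89.85 tilt 0.09 F [-0.2  0.3 -0.5] w 0.0555 0.0
```

View pics/c12.png

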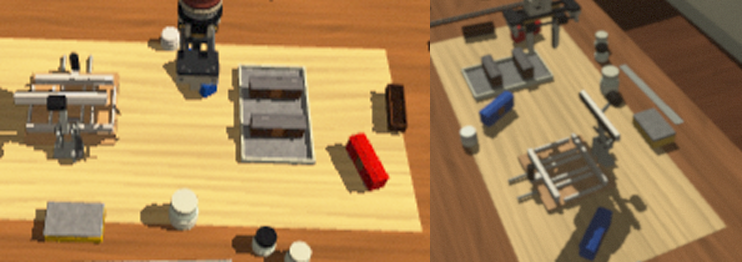

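Both vans stand upright in the tray at (275,82) and (275,125). The clamp is open, and nothing else on the desk has been moved.

```bash
python3 -c "
from station import arm
print(arm.job_done())"
```

```text
the job is handed in; nothing more can be done
None
```

The job is handed in: both vans present were squared against the end stop, clamped, released with the clamp left open, and stood on their wheels in the white tray, in about 50 s of robot time.

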